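# Lock the open quarter-turn fastener on an analyser's service cover

## Task

One of the three quarter-turn fasteners on the service cover of the bench analyser is still open: its black wing handle stands higher than the other two and lies askew to the slot below it. Turn the wing into line with the slot, push it all the way in, then turn it a quarter turn clockwise (seen from above) so that it lies across the slot and stays locked down, and let go.

Things in the scene. Friction and masses are not known exactly. Their poses are not given: they have to be found in the camera images.
- slot (a point): Centre of the slot's mouth in the open fastener's steel block, on its top face and on the stud's axis; x along the slot, z up. Block 70 x 70 x 24 mm, fixed on the analyser's cover, 88 mm above the bench. Slot 50 mm long (x), 14 mm wide, in a 6 mm lip, hollow below. The two locked fasteners look the same, but their wings sit 14 mm lower and lie across their slots.
- stud_grip (a point): On the open fastener's upright stud axis, 10 mm below the top of its black wing; x along the wing, z up; moves with the stud. Wing 40 mm long (x), 12 thick, 34 high; at the start its top is 50 and its underside 16 mm above the block's top. A steel tongue 40 x 6 x 5 mm below and parallel to it hits the lip unless within about 12 degrees of the slot. The stud only slides down and turns.
- stud_push (a joint): How far the stud is pushed straight down, m: 0 = up (start), 0.016 = fully in. A spring lifts it (2.5 N at 0, 6.5 N at 0.016). Out of line with the slot it stops after about 2 mm. Turned across while fully in, its tongue is caught under the lip: let go, the stud rises only to about 0.013 and stays.
- stud_turn (a joint): Angle of the wing clockwise (seen from above) from the slot's direction, rad: 0 = in line, 1.57 = across (locked). Starts between 0.5 and 1.0, so it is first turned back anticlockwise by that much. End stops at -0.6 and 1.75. Stays where it is left; turns with about 0.03 N m (up to 0.1 when pressed).

How it is judged (in metres and radians):
On the way:
1. the stud is pushed in through the slot, wing in line with it (value of joint stud_push above 0.0115 m and value of joint stud_turn below 0.5 rad), for 0.05 s.
At the end, for the whole second after the job is handed in: The open fastener's stud is pushed in (at least 11 mm of its 16 mm) and its wing is turned clockwise to lie across the slot (at least 1.2 rad from the slot's direction, about 20 degrees short of square), at rest and let go (value of joint stud_push above 0.011 m and value of joint stud_turn above 1.2 rad and velocity of joint stud_turn between -0.05 and 0.05 rad/s); the robot touches nothing.
It also fails if it takes over 42 s, if anything falls off the work surface, if the arm or the gripper's body presses on something with over 40 N, if the wrist force passes 120 N, or if a joint passes its speed limit or range.

## Robot

A 7-joint arm with a two-finger parallel gripper is mounted at the origin on the work surface. World frame = base frame: x ahead of the robot, y to its left, z up, the work surface at z = 0. Lengths are in mm, angles in rad, forces in N, time in s.
With the tool pointing down it reaches from about 350 to 900 mm from the base axis. Payload 7.2 kg.
Tool frame: the origin (TCP) lies at the very end of the fingers, on their centre line; the grasp point (between the pads) lies 19 mm behind it; x points along the fingers, y is the direction in which the jaws open and shut, and the axes are right-handed (so a half turn about x gives the same grasp; the last joint's range is limited). The gripper opens to 88 mm and grips with 3 to 60 N. Pads are 20 mm wide; open, the fingers measure 115 mm over their backs; the gripper's body (75 mm by 178 mm) begins 61 mm behind the grasp point.
Start: joints at [-1.257, 0.411, -0.013, 1.596, 0.006, 1.134, -0.082], TCP at [232.879, 579.997, 222.653] pointing down, gripper open.
Joint ranges: [-2.95, 2.95], [-0.29, 1.99], [-1.47, 1.44], [0.14, 2.54], [-1.03, 4.17], [0.13, 1.85], [-2.86, 2.86]. Speed limits (rad/s): [2.39, 2.39, 3.01, 3.01, 3.14, 3.14, 3.14].

## Interface

Orientations are given as a unit quaternion [w, x, y, z].
In Python, from workcell import robot gives the robot as it stands. The module is installed in compiled form; this text tells all that it offers.
- The arm moves only by the tool jog_arm, never from a script. Its argument "motion" is a list that holds one entry, the list of rows, each a list of 4 numbers: the shift along the tool's x, y, z in m, then the turn about the tool's x in degrees. In form: [[[tx, ty, tz, turn], ...]]. A call has 1 to 12 rows; each row shifts and turns the commanded pose from where the row before left it, along the tool's axes as they then stand; what a row does not reach is not made up. A row lasts 1/12 s, in which the tool goes at most 41.7 mm and 7.16 degrees, less where a joint would pass 70% of its speed; a pose out of reach is approached as far as the arm can. A call is refused whole if a number of a shift passes 0.0417 or a number of a turn 7.16, either way. A call with a gripper value outside its range is refused whole. "jaw" is the closure, from -1 (fully open) to 1 (shut), set as the call begins (left out, the last holds). The fingers move at their own pace and stop on an object; "squeeze" is the grip in N (left out, the last holds). Time passes only in rows, so rows that do not move let the fingers close. It gives the time, the measured TCP pose, the force and the opening at its end, in the units of the state.
- robot.sense(): the state, without advancing time (a new reading comes with each control period).
- robot.get_image(name): name is "scene" or "top"; returns the picture (480x640x3 uint8, red, green, blue); there is no depth.
- robot.camera_info(name): a dict with "camera_matrix" (3x3 intrinsics, pixels), "dist_coeffs" ([k1, k2, p1, p2, k3] as OpenCV has them; the pictures are not rectified), "T" (4x4, takes a point from camera to world coordinates). Camera axes: x right, y down, z forward; pixel columns grow to the right and rows downward; lengths in mm; the calibration is good to about 2 mm. A picture is of the moment at which its call begins. camera_info takes no time and is no camera call.
- robot.sign_off(): hands the job in, once; it reports no verdict.
The state is a dict: "t": time; "qpos": joint angles; "joint_velocities": joint speeds; "effort": joint torques, N m; "position": TCP position; "orientation": TCP orientation; "force": force on the tool from outside, world axes, zero at the start; "wrist_torque": the same for the moment, N m; "opening": opening from 0.0 (shut) to 1.0 (fully open).
Only numpy, scipy, OpenCV 4.12 (cv2) and the standard library are available. Lean on these libraries where they do the work, as an engineer would, in place of code of your own. Each camera call takes 0.05 s, during which the arm holds its last target. There are 200 camera calls.

## Working session

There is one attempt and no reset: what is moved stays moved. The work goes in short steps, Python scripts to look and compute and a tool call to move; the robot and the scene stay as the last step left them, time stands still between calls to the robot, and variables do not carry over. Pictures are saved under pics/ and viewed, about 8 in all and at most 12, crops included, and the job is handed in when it is done.

Besides the shell and the picture viewer there is one more tool, called after "Emit:" by a JSON object that holds its "api" and its "payload", one argument or row to a line. jog_arm: Moves the arm, as the interface text tells. Its arguments: {"type":"object","properties":{"motion":{"type":"array","items":{"type":"array","items":{"type":"array","items":{"type":"number"}}}},"jaw":{"type":"number"},"squeeze":{"type":"number"}},"required":["motion"]}

```bash
mkdir -p pics; python3 - <<'E'
from workcell import robot
import cv2,numpy as np
np.set_printoptions(suppress=True,precision=4)
for n in("top","scene"):
    cv2.imwrite(f"pics/{n}1.png",robot.get_image(n)[:,:,::-1])
    i=robot.camera_info(n);print(n,np.array(i["camera_matrix"]),i["dist_coeffs"],np.array(i["T"]))
print(robot.sense())
E
```

```text
top [[522.8264   0.     312.9474]
 [  0.     522.8264 234.2174]
 [  0.       0.       1.    ]] [-0.1543  0.      0.      0.      0.    ] [[ -0.0054  -0.9874   0.1581 472.6704]
 [ -0.9991  -0.0012  -0.0416  71.8764]
 [  0.0413  -0.1582  -0.9865 795.4922]
 [  0.       0.       0.       1.    ]]
scene [[609.8341   0.     322.1082]
 [  0.     609.8341 231.1753]
 [  0.       0.       1.    ]] [-0.13  0.    0.    0.    0.  ] [[   0.5011    0.6997   -0.5091  956.2908]
 [   0.8654   -0.4035    0.2972 -191.452 ]
 [   0.0026   -0.5896   -0.8077  798.8894]
 [   0.        0.        0.        1.    ]]
{'t': 0.1, 'qpos': array([-1.2572,  0.4118, -0.0127,  1.597 ,  0.0056,  1.1343, -0.0822]), 'joint_velocities': array([-0.0011, -0.0025, -0.0006, -0.0013, -0.0005, -0.0003, -0.0013]), 'effort': array([  0.0028, -58.9099,   0.6437, -29.1712,  -0.0538,   0.0145,
         0.0001]), 'position': array([232.7655, 579.5565, 221.8898]), 'orientation': array([ 0.6942,  0.1337,  0.6943, -0.1347]), 'force': array([-0.8516,  0.2761,  0.1789]), 'wrist_torque': array([ 0.0261, -0.005 ,  0.0006]), 'opening': 0.9978151270018516}
```

View pics/top1.png

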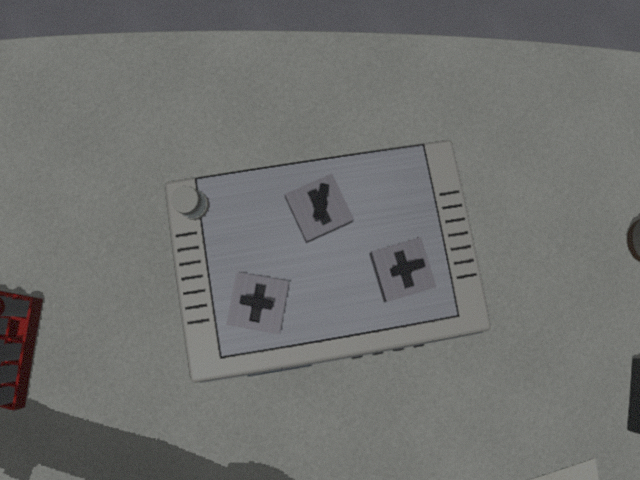

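View pics/scene1.png

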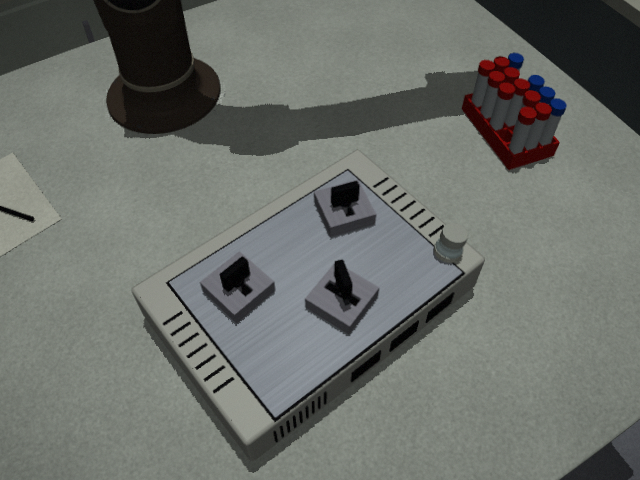

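The top picture shows the open fastener at about (319,207), and the scene picture shows it at about (342,290). I'll enlarge both.

```bash
python3 - <<'E'
import cv2,numpy as np
a=cv2.imread("pics/top1.png")[165:250,275:365];b=cv2.imread("pics/scene1.png")[250:340,297:387]
f=lambda x:cv2.resize(cv2.convertScaleAbs(x,alpha=1.5,beta=20),None,fx=4.4,fy=4.4,interpolation=cv2.INTER_CUBIC)
a,b=f(a),f(b);a=cv2.copyMakeBorder(a,0,b.shape[0]-a.shape[0],0,0,cv2.BORDER_CONSTANT)
cv2.imwrite("pics/c1.png",np.hstack([a,b]))
E
```

```text
(no output)
```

View pics/c1.png

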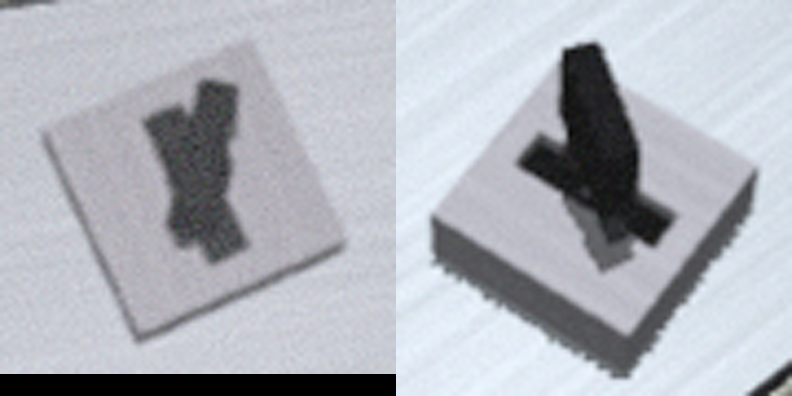

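The crop shows the slot running upper-left to lower-right in the top view, with the wing askew to it. I'll turn the marked points into positions.

```bash
cat >h.py <<'E'
import cv2,numpy as np
from workcell import robot
np.set_printoptions(suppress=True,precision=3)
def ray(n,p):
    i=robot.camera_info(n);T=np.array(i["T"])
    u=cv2.undistortPoints(np.array(p,float).reshape(-1,1,2),np.array(i["camera_matrix"]),np.array(i["dist_coeffs"])).reshape(-1,2)
    return T[:3,3],np.c_[u,np.ones(len(u))]@T[:3,:3].T
def plane(n,p,z):
    o,d=ray(n,p);return o+d*((z-o[2])/d[:,2:])
E
python3 - <<'E'
from h import *
t=lambda L:np.array(L)/4.4+[275,165]-.4
s=lambda L:(np.array(L)-[396,0])/4.4+[297,250]-.4
for z in(88,112):
    print(z,"top blk",plane("top",t([[43,130],[250,40],[345,240],[138,332]]),z)[:,:2].round(1).tolist(),"slot",plane("top",t([[165,112],[229,254]]),z)[:,:2].round(1).tolist())
    print("  scene blk",plane("scene",s([[433,215],[757,172],[630,333]]),z)[:,:2].round(1).tolist(),"slot",plane("scene",s([[530,150],[667,232]]),z)[:,:2].round(1).tolist())
for z in(138,162): print(z,"wing top",plane("top",t([[221,84],[180,243]]),z)[:,:2].round(1).tolist(),plane("scene",s([[562,48],[600,43]]),z)[:,:2].round(1).tolist())
from scipy.spatial.transform import Rotation as R
S=robot.sense();print(R.from_quat(np.roll(S["orientation"],-1)).as_matrix(),S["position"])
E
```

```text
88 top blk [[642.3, 81.4], [672.1, 15.6], [607.3, -13.6], [578.0, 51.6]] slot [[648.3, 42.9], [602.7, 23.0]]
  scene blk [[593.2, -5.5], [629.8, 88.1], [657.4, 25.4]] slot [[588.0, 31.7], [633.8, 53.0]]
112 top blk [[636.6, 81.1], [665.3, 17.5], [602.7, -10.7], [574.4, 52.3]] slot [[642.4, 43.8], [598.3, 24.7]]
  scene blk [[605.4, -11.8], [640.8, 78.7], [667.5, 18.1]] slot [[600.4, 24.2], [644.7, 44.7]]
138 wing top [[644.5, 28.3], [596.7, 40.7]] [[588.4, 41.9], [592.5, 52.5]]
162 wing top [[638.2, 29.9], [592.2, 41.9]] [[601.7, 33.4], [605.7, 43.6]]
[[-0.     0.373  0.928]
 [-0.001  0.928 -0.373]
 [-1.    -0.001  0.   ]] [232.766 579.557 221.89 ]
```

The block top is at z = 112 and the centre is about (621.5, 34.5). The slot lies at about +24.4° and the wing at about −15°, so stud_turn is about 0.69. I'll move above it now.

Emit:
{"api": "jog_arm", "payload": {
  "motion": [
    [[0,-0.018,0.0282,0],[0,-0.018,0.0282,0],[0,-0.018,0.0282,0],[0,-0.018,0.0282,0],[0,-0.018,0.0282,0],[0,-0.018,0.0282,0],[0,-0.018,0.0282,0],[0,-0.018,0.0282,0],[0,-0.018,0.0282,0],[0,-0.018,0.0282,0],[0,-0.018,0.0282,0],[0,-0.018,0.0282,0]]
  ],
  "jaw": -0.2
}}

```text
t: 1.1
position: [467.0, 251.9, 222.5]
orientation: [0.694, 0.134, 0.694, -0.134]
force: [-1.0, 0.7, 1.1]
opening: 0.603
```

Emit:
{"api": "jog_arm", "payload": {
  "motion": [
    [[0,-0.018,0.0282,0],[0,-0.018,0.0282,0],[0,-0.018,0.0282,0],[0,-0.018,0.0282,0],[0,-0.018,0.0282,0],[0,-0.018,0.0282,0],[0,-0.018,0.0282,0],[0,-0.018,0.0282,-3.5],[0,0,0,-3.5],[0,0,0,0],[0,0,0,0],[0,0,0,0]]
  ]
}}

```text
t: 2.1
position: [621.5, 37.2, 222.3]
orientation: [0.701, 0.092, 0.701, -0.091]
force: [-0.8, -0.1, -0.0]
opening: 0.598
```

```bash
python3 - <<'E'
from h import *
from scipy.spatial.transform import Rotation as R
S=robot.sense();M=R.from_quat(np.roll(S["orientation"],-1)).as_matrix();print(M,S["position"],S["qpos"],S["opening"],S["t"])
print("wing dir",np.degrees(np.arctan2(M[1,2],M[0,2])),"need(m)",M.T@(np.array([621.5,34.5,190])-S["position"])/1e3)
f=lambda x:cv2.resize(cv2.convertScaleAbs(x[:,:,::-1],alpha=1.5,beta=20),None,fx=4,fy=4,interpolation=cv2.INTER_CUBIC)
a=f(robot.get_image("scene")[220:350,270:400]);cv2.imwrite("pics/s2.png",a)
E
```

```text
[[-0.001  0.257  0.966]
 [ 0.001  0.966 -0.257]
 [-1.     0.001 -0.001]] [621.535  37.195 222.346] [-0.318  0.411  0.249  1.616 -0.11   1.129  1.27 ] 0.5982998212321322 2.1
wing dir -14.886841365427891 need(m) [ 0.032 -0.003  0.001]
```

View pics/s2.png

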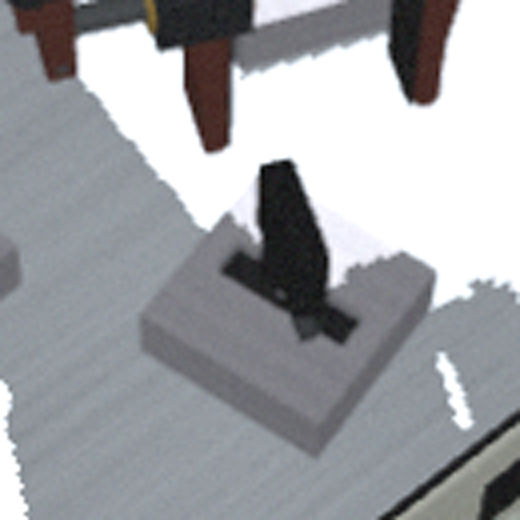

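The picture shows the open jaws above the wing, one finger at each side of it (crop 210,150 and 430,100). I'll shift 2.7 mm, go down to z≈134 and close gently.

Emit:
{"api": "jog_arm", "payload": {
  "motion": [
    [[0.01,-0.0027,0.0006,0],[0.015,0,0,0],[0.015,0,0,0],[0.015,0,0,0],[0.015,0,0,0],[0.01,0,0,0],[0.008,0,0,0],[0,0,0,0],[0,0,0,0],[0,0,0,0]]
  ]
}}

```text
t: 2.98
position: [622.5, 33.1, 135.3]
orientation: [0.702, 0.092, 0.701, -0.091]
force: [0.1, -0.8, -0.5]
opening: 0.602
```

Emit:
{"api": "jog_arm", "payload": {
  "motion": [
    [[0,0,0,0],[0,0,0,0],[0,0,0,0],[0,0,0,0],[0,0,0,0],[0,0,0,0],[0,0,0,0],[0,0,0,0]]
  ],
  "jaw": 1,
  "squeeze": 10
}}

```text
t: 3.65
position: [622.4, 33.8, 134.8]
orientation: [0.701, 0.092, 0.701, -0.091]
force: [1.2, 3.2, 0.5]
opening: 0.135
```

```bash
python3 - <<'E'
from h import *
S=robot.sense();print(S["position"],S["force"],S["wrist_torque"],S["opening"]*88,S["t"])
f=lambda x:cv2.resize(cv2.convertScaleAbs(x[:,:,::-1],alpha=1.5,beta=20),None,fx=4,fy=4,interpolation=cv2.INTER_CUBIC)
cv2.imwrite("pics/s3.png",f(robot.get_image("scene")[220:350,270:400]))
E
```

```text
[622.357  33.817 134.782] [1.248 3.175 0.469] [ 0.616 -0.27   0.001] 11.845958002340568 3.65
```

View pics/s3.png

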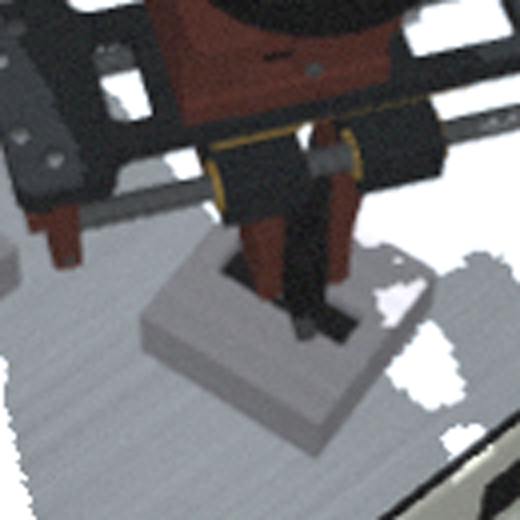

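Opening is 11.85 mm, so the wing is held flat between the pads (crop ~300,250). I'll ease the lateral force, grip firmly and turn anticlockwise by 39.3°.

Emit:
{"api": "jog_arm", "payload": {
  "motion": [
    [[0,0.001,0,0],[0,0,0,0],[0,0,0,-5],[0,0,0,-5],[0,0,0,-5],[0,0,0,-5],[0,0,0,-5],[0,0,0,-5],[0,0,0,-5],[0,0,0,-4.3],[0,0,0,0],[0,0,0,0]]
  ],
  "squeeze": 45
}}

```text
t: 4.7
position: [622.3, 35.2, 134.7]
orientation: [0.691, -0.148, 0.691, 0.15]
force: [0.3, 5.0, 0.9]
opening: 0.135
```

```bash
python3 - <<'E'
from h import *
from scipy.spatial.transform import Rotation as R
S=robot.sense();M=R.from_quat(np.roll(S["orientation"],-1)).as_matrix();print("dir",np.degrees(np.arctan2(M[1,2],M[0,2])));print(S["position"],S["force"],S["wrist_torque"],S["opening"]*88,S["t"],S["qpos"])
f=lambda x:cv2.resize(cv2.convertScaleAbs(x[:,:,::-1],alpha=1.5,beta=20),None,fx=4,fy=4,interpolation=cv2.INTER_CUBIC)
cv2.imwrite("pics/s4.png",f(robot.get_image("scene")[220:350,270:400]))
E
```

```text
dir 24.32158309999883
[622.292  35.209 134.747] [0.302 5.05  0.924] [ 1.451 -0.06   0.048] 11.888958608310379 4.7 [-0.182  0.49   0.068  1.698 -0.041  0.954  1.897]
```

View pics/s4.png

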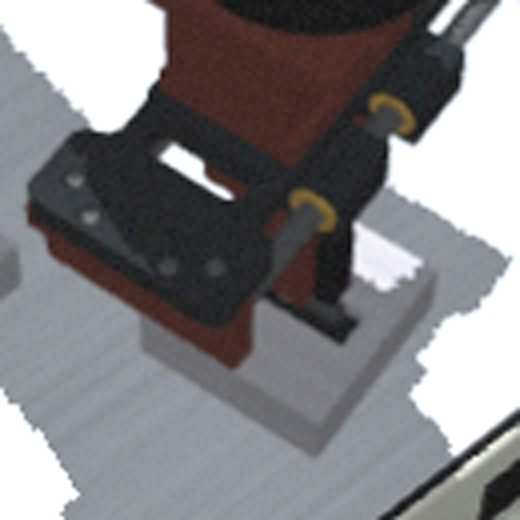

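The wing now lies along the slot (crop ~330,300). I'll push down.

Emit:
{"api": "jog_arm", "payload": {
  "motion": [
    [[0.002,0.0006,0,0],[0.002,0,0,0],[0.002,0,0,0],[0.002,0,0,0],[0.002,0,0,0],[0.002,0,0,0],[0.002,0,0,0],[0.002,0,0,0],[0.001,0,0,0],[0,0,0,0],[0,0,0,0],[0,0,0,0]]
  ]
}}

```text
t: 5.75
position: [622.4, 35.2, 118.7]
orientation: [0.692, -0.149, 0.691, 0.15]
force: [-2.1, 4.7, 9.6]
opening: 0.132
```

```bash
python3 - <<'E'
from h import *
S=robot.sense();print(S["position"],S["force"],S["wrist_torque"],S["opening"]*88,S["t"])
f=lambda x:cv2.resize(cv2.convertScaleAbs(x[:,:,::-1],alpha=1.5,beta=20),None,fx=4,fy=4,interpolation=cv2.INTER_CUBIC)
cv2.imwrite("pics/s5.png",f(robot.get_image("scene")[220:350,270:400]))
E
```

```text
[622.373  35.245 118.661] [-2.098  4.698  9.57 ] [1.371 0.555 0.005] 11.657030300090321 5.75
```

View pics/s5.png

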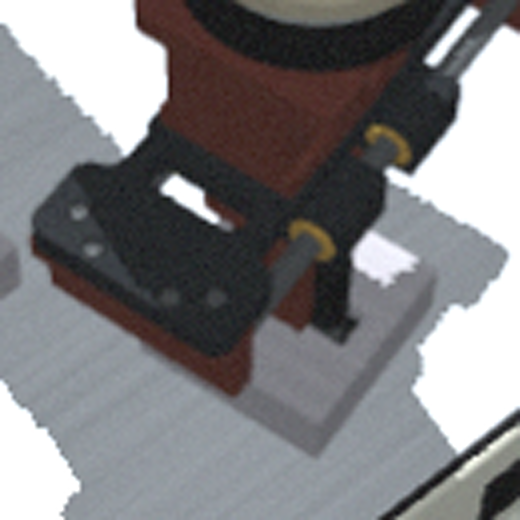

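The wing has gone in (crop ~330,310). It travelled 16.1 mm and the upward force is 9.6 N, so the spring is fully compressed. Next is the quarter turn clockwise.

Emit:
{"api": "jog_arm", "payload": {
  "motion": [
    [[0,0,0,4],[0,0,0,5],[0,0,0,5],[0,0,0,5],[0,0,0,5],[0,0,0,5],[0,0,0,5],[0,0,0,5],[0,0,0,5],[0,0,0,5],[0,0,0,0],[0,0,0,0]]
  ]
}}

```text
t: 6.8
position: [622.4, 33.6, 118.7]
orientation: [0.691, 0.151, 0.69, -0.152]
force: [-1.4, 2.1, 9.3]
opening: 0.137
```

Emit:
{"api": "jog_arm", "payload": {
  "motion": [
    [[0,0,0,5],[0,0,0,5],[0,0,0,5],[0,0,0,5],[0,0,0,5],[0,0,0,5],[0,0,0,5],[0,0,0,5],[0,0,0,2],[0,0,0,0],[0,0,0,0],[0,0,0,0]]
  ]
}}

```text
t: 7.8
position: [621.4, 32.5, 118.6]
orientation: [0.591, 0.388, 0.591, -0.39]
force: [-5.3, -1.3, 12.6]
opening: 0.134
```

```bash
python3 - <<'E'
from h import *
from scipy.spatial.transform import Rotation as R
S=robot.sense();M=R.from_quat(np.roll(S["orientation"],-1)).as_matrix();print("dir",np.degrees(np.arctan2(M[1,2],M[0,2])));print(S["position"],S["force"],S["wrist_torque"],S["opening"]*88,S["t"],S["qpos"])
E
```

```text
dir -66.72128558338554
[621.364  32.506 118.601] [-5.321 -1.274 12.552] [-0.007  1.234  0.019] 11.775890226540085 7.8 [-0.458  0.54   0.462  1.733 -0.287  0.937  0.525]
```

Now I'll release and lift straight up.

Emit:
{"api": "jog_arm", "payload": {
  "motion": [
    [[-0.001,0,0,0],[-0.001,0,0,0],[0,0,0,0],[0,0,0,0]]
  ]
}}

```text
t: 8.13
position: [621.3, 32.5, 119.8]
orientation: [0.591, 0.388, 0.591, -0.39]
force: [-1.8, -0.7, 5.3]
opening: 0.135
```

Emit:
{"api": "jog_arm", "payload": {
  "motion": [
    [[0,0,0,0],[0,0,0,0],[0,0,0,0],[0,0,0,0],[0,0,0,0],[0,0,0,0],[-0.01,0,0,0],[-0.02,0,0,0],[-0.03,0,0,0],[-0.03,0,0,0],[-0.03,0,0,0],[0,0,0,0]]
  ],
  "jaw": -0.2
}}

```text
t: 9.13
position: [624.9, 34.1, 246.7]
orientation: [0.593, 0.391, 0.588, -0.386]
force: [0.8, -0.0, 0.3]
opening: 0.6
```

```bash
python3 - <<'E'
from h import *
S=robot.sense();print(S["position"],S["force"],S["opening"]*88,S["t"])
f=lambda x:cv2.resize(cv2.convertScaleAbs(x[:,:,::-1],alpha=1.5,beta=20),None,fx=3,fy=3,interpolation=cv2.INTER_CUBIC)
cv2.imwrite("pics/s6.png",f(robot.get_image("scene")[170:350,190:400]))
E
```

```text
[624.928  34.056 246.734] [ 0.817 -0.     0.289] 52.764107066426206 9.1333
```

View pics/s6.png

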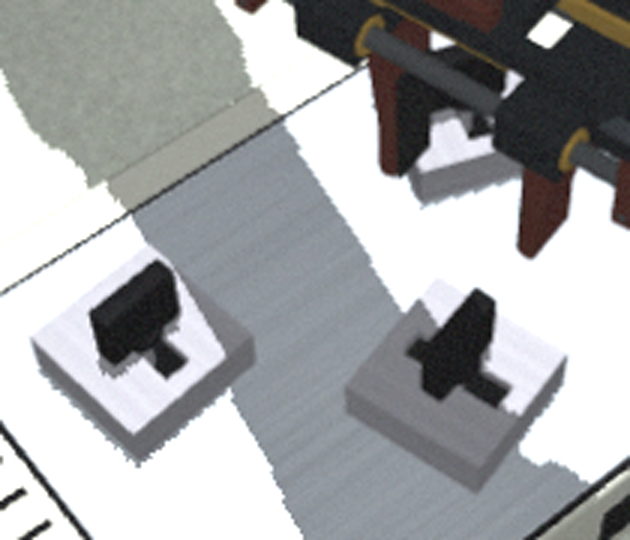

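The wing (crop ~460,345) lies across its slot at the same height as its locked neighbour (135,310), and the gripper is clear. I'll hand in.

```bash
python3 -c "
from workcell import robot
print(robot.sign_off())"
```

```text
the job is handed in; nothing more can be done
None
```

The fastener is locked and the job is handed in at about 9 s of the 42 s allowed.

- **Turn into line:** I gripped the wing and turned it about 39° anticlockwise, which brought it into line with the slot.
- **Push in:** I pushed it 16 mm down. The arm felt about 9.6 N of upward force at the bottom, which fits the stud being fully in.
- **Lock and release:** I turned it 91° clockwise, opened the jaws and lifted clear.

In the last picture the wing lies across its slot at the same height as its locked neighbour, and the gripper is well above it. The force reading is near zero. No check failed. The only disagreement was about 1–3 mm between the two cameras' estimates of the stud's position, and the side forces while gripping stayed near 5 N. The stud's two joint values can't be read directly, so their final state is judged from the picture and the arm's readings.

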